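# Load the check-weight carriage

## Robot

A 6-joint arm with a two-finger parallel gripper is mounted at the origin on a cart in front of the work surface, level with it; the furniture and walls round the work are solid. World frame = base frame: x ahead of the robot, y to its left, z up, the work surface at z = 0. Lengths are in mm, angles in degrees, forces in N, time in s.
With the tool pointing down it reaches from about 300 to 850 mm from the base axis. Payload 4.2 kg.
Tool frame: the origin (TCP) lies midway between the tips of the shut fingers; the grasp point (between the pads) lies 19 mm behind it; x points along the fingers, y is the direction in which the jaws open and shut, and the axes are right-handed (so a half turn about x gives the same grasp; the last joint's range is limited). The gripper opens to 91 mm and grips with 3 to 60 N. Pads are 32 mm wide; open, the fingers measure 118 mm over their backs; the gripper's body (76 mm by 178 mm) begins 60 mm behind the grasp point.
Start: joints at [-70.531, 18.312, 89.639, -0, 72.044, -1.146], TCP at [202.454, -538.197, 213.976] pointing down, gripper open.
Joint ranges: [-177.97, 177.97], [-48.28, 115.42], [12.27, 149.76], [-77.06, 257.06], [2.81, 150.46], [-146.56, 146.56]. Speed limits (degrees/s): [147.25, 147.25, 180, 180, 180, 180].

## Interface

Orientations are given as [roll, pitch, yaw] about the fixed x, y, z axes, in that order (R = Rz(yaw) Ry(pitch) Rx(roll)).
In Python, from workcell import env gives the robot as it stands.
- The arm moves only by the shell command python3 -m handwheel 'ROWS' [FORCE]. ROWS is text: rows parted by semicolons, each of 7 numbers parted by spaces: the turn, a rotation vector about the tool's x, y, z in degrees, then the shift along the tool's x, y, z in m, then the finger opening in m, from 0 to 0.0912. In form: rx ry rz x y z grip; .... A call has 1 to 12 rows; each row is the pose to reach, as a shift and turn from the pose commanded when the call began, along the tool's axes at that moment; what a row does not reach only later rows make up. A row lasts 1/12 s, in which the tool goes at most 41.7 mm and 7.16 degrees, less where a joint would pass 70% of its speed; a pose out of reach is approached as far as the arm can. A call with a gripper value outside its range is refused whole. The fingers move at their own pace and stop on an object; FORCE is the grip in N (left out, the last holds). Time passes only in rows, so rows that repeat a pose let the fingers close. It gives the time, the measured TCP pose, the force and the opening at its end, in the units of the state.
- env.state(): the state, without advancing time (a new reading comes with each control period).
- env.grab_frame(name): name is "scene" or "top" or "wrist"; returns the picture (480x640x3 uint8, red, green, blue); there is no depth.
- env.get_calibration(name): a dict with "mtx" (3x3 intrinsics, pixels), "k1" (the pictures are not rectified: a ray, as slopes to the right and down, at radius r is drawn at 1 + k1 r^2 times it, then the intrinsics apply), "T" (4x4, takes a point from camera to world coordinates); the wrist camera has in their place "hand_eye" (4x4, takes a point from camera to tool coordinates, whose origin is the TCP and whose axes are the tool frame's). Camera axes: x right, y up, looking along -z (the intrinsics and any distortion apply to the point x, -y, -z); pixel columns grow to the right and rows downward; lengths in mm; the calibration is good to about 2 mm. A picture is of the moment at which its call begins: read the wrist's pose just before it. get_calibration takes no time and is no camera call.
- env.job_done(): hands the job in, once; it reports no verdict.
The state is a dict: "time_s": time; "qpos": joint angles; "qvel": joint speeds; "effort": joint torques, N m; "ee_pos": TCP position; "ee_rot": TCP orientation; "force": force on the tool from outside, world axes, zero at the start; "torque": the same for the moment, N m; "gripper_width": finger opening in mm.
Only numpy, scipy, OpenCV 4.12 (cv2) and the standard library are available. Lean on these libraries where they do the work, as an engineer would, in place of code of your own. Each camera call takes 0.05 s, during which the arm holds its last target. There are 200 camera calls.

## Task

Load the check-weight carriage: free its clamp knob, draw the carriage all the way out to the left end of its bed, clear of the guard arm, and clamp it there. Then put every slab weight lying on the worktop onto the carriage, sliding each over the two studs until its holes drop over them and it lies flat on the deck or on the slab below. With all of them on, free the clamp, push the carriage all the way home under the arm, and clamp it again; leave the weighing bottle, timer and beaker where they stand.

Things in the scene. Friction and masses are not known exactly. Their poses are not given: they have to be found in the camera images.
- bed: fixed aluminium bed, 8 mm thick; origin on the worktop, below the line along which the studs travel, half-way along. Its y axis is the way the carriage is drawn out (to the robot's left, turned by up to 0.2 rad), x points away from the robot; it spans x -110 to +42 mm, y -142 to +142 mm
- guard_arm (a point): on the fixed guard arm, an 8 mm steel bar that rises from the far side of the bed (x = +36 mm) and reaches over it towards the robot to x = -40 mm, 85 mm above the worktop, at y = -55 mm of the bed: the point of the bar right above the stud midpoint when the carriage is home
- carriage (a joint): carriage position along the bed's y, m: 0 = home (under the guard arm, right end), 0.11 = fully out (left end, stop). Slides with about 2 N of friction when the clamp is free, and stays where it is left
- stud_mid (a point): on the carriage: point on the deck's top face (21 mm above the worktop) midway between the studs; axes as the bed's. The studs are two fixed upright pins, 8 mm diameter, 44 mm tall above the deck, tips narrowing to 5 mm over the last 3 mm, at y = -30 and +30 mm of this point. The deck, 9 mm thick, spans x -64 to +30, y -70 to +78 mm of it
- pull_post (a point): black upright round post on the carriage, 15 mm diameter, to pull and push it by, 67 mm along +y from stud_mid; from the deck up to 62 mm above the worktop. This point is on its axis, 45 mm above the worktop
- clamp_knob (a joint): angle of the clamp knob, rad: 0 = clamped (stop), its bar in line with the bed's y; 1.3 = fully free (stop). It turns anticlockwise seen from above to free, clockwise to clamp. An eccentric under it wedges the carriage's near flange below about 0.35 rad (it may creep a few mm as it grips) and holds some 15 N when fully turned; turning takes about 0.2 N m; stays where left
- knob_grip (a point): centre of the knob's black grip bar, 14 mm wide, 56 mm long (its own y axis), 22 mm high, from 39 to 61 mm above the worktop; on the knob's upright axis, at x = -75, y = +4 mm of the bed's origin. It turns with the knob
- slab_1_mid (a point): loose slab weight: steel plate 40 x 100 x 12 mm (x, y, z), 0.3 kg, with two 11.5 mm through holes on its long centre line, 30 mm either side of the centre. All slabs are alike; either face up and either way round will do. This point is its centre, half-way up; y runs along the 100 mm, z is normal to the plate. Lies flat on the worktop; only 2 or all 3 are there in a run (None: absent)
- slab_2_mid (a point): loose slab weight: steel plate 40 x 100 x 12 mm (x, y, z), 0.3 kg, with two 11.5 mm through holes on its long centre line, 30 mm either side of the centre. All slabs are alike; either face up and either way round will do. This point is its centre, half-way up; y runs along the 100 mm, z is normal to the plate. Lies flat on the worktop; only 2 or all 3 are there in a run (None: absent)
- slab_3_mid (a point): loose slab weight: steel plate 40 x 100 x 12 mm (x, y, z), 0.3 kg, with two 11.5 mm through holes on its long centre line, 30 mm either side of the centre. All slabs are alike; either face up and either way round will do. This point is its centre, half-way up; y runs along the 100 mm, z is normal to the plate. Lies flat on the worktop; only 2 or all 3 are there in a run (None: absent)
- desiccator: fixed glass desiccator of the room, to the right of the bed: body 200 mm wide, its lid and rim 250 mm in diameter from 167 to 251 mm above the worktop. Carry things round its near side or over it. Origin under its centre
- weighing_bottle: bystander: glass weighing bottle, 33 x 33 x 55 mm, origin under its centre; to be left alone
- timer: bystander: round blue and white bench timer, 66 x 66 x 51 mm, origin under its centre; to be left alone
- beaker: bystander: small glass beaker, 46 x 47 x 61 mm, origin under its centre; to be left alone
Not all that is in view belongs to the job. What is shaped like the part that bears slab_1_mid but purple or turquoise is not meant.

How it is judged:
By the outcome, as a careful person would: the job done as asked, in the order asked, and still so for the second after the job is handed in, with the robot touching nothing.
Of slab_1, slab_2, slab_3 only 2 to 3 are there at a start; the rules pass over those that are not, and their reading is None.
At some moment in a run one of slab_1, slab_2, slab_3 may be knocked a few centimetres aside while the robot is not near it.
Once in a run the grip may slacken for a moment while it holds something.
It also fails if it takes over 210 s, if anything falls off the work surface, if the arm or the gripper's body presses on something with over 40 N, if the wrist force passes 120 N, or if a joint passes its speed limit or range.

## Working session

There is one attempt and no reset: what is moved stays moved. The work goes in short steps, Python scripts to look and compute and a shell command to move; the robot and the scene stay as the last step left them, time stands still between calls to the robot, and variables do not carry over. Pictures are saved under pics/ and viewed, on a budget of 14 in all, crops included, one or two more only if the job needs it, and the job is handed in when it is done.

```bash
mkdir -p pics; ls
python3 - <<'E'
from workcell import env
import cv2,numpy as np
s=env.state();print({k:np.round(v,2) for k,v in s.items()})
for n in("top","scene"):
    c=env.get_calibration(n);print(n,c['mtx'],c['k1'],np.round(c['T'],3))
    cv2.imwrite(f"pics/{n}0.png",env.grab_frame(n)[:,:,::-1])
print(env.get_calibration("wrist"))
E
```

```text
pics
{'time_s': np.float64(0.0), 'qpos': array([-70.53,  18.35,  89.71,  -0.  ,  72.04,  -1.15]), 'qvel': array([ 0.04, -0.09,  0.03, -0.09,  0.13, -0.03]), 'effort': array([  0.  , -41.25, -23.2 ,   0.07,   0.05,  -0.  ]), 'ee_pos': array([ 202.27, -537.72,  213.13]), 'ee_rot': array([-89.86,  89.9 , 110.75]), 'force': array([ 0.85,  0.19, -0.73]), 'torque': array([-0.02,  0.01, -0.08]), 'gripper_width': np.float64(91.2)}
top [[550.1070875    0.         322.04181049]
 [  0.         550.1070875  239.18894166]
 [  0.           0.           1.        ]] -0.053798489043553444 [[-3.200000e-02  9.750000e-01 -2.180000e-01  2.610120e+02]
 [-9.990000e-01 -3.200000e-02  5.000000e-03  3.309000e+00]
 [-3.000000e-03  2.180000e-01  9.760000e-01  1.553679e+03]
 [ 0.000000e+00  0.000000e+00  0.000000e+00  1.000000e+00]]
scene [[458.99178123   0.         315.7375399 ]
 [  0.         458.99178123 237.17350665]
 [  0.           0.           1.        ]] -0.09665924255740886 [[-6.47000e-01  3.53000e-01 -6.75000e-01 -5.20405e+02]
 [-7.62000e-01 -3.10000e-01  5.68000e-01  9.09195e+02]
 [-9.00000e-03  8.83000e-01  4.70000e-01  8.30497e+02]
 [ 0.00000e+00  0.00000e+00  0.00000e+00  1.00000e+00]]
{'mtx': array([[385.06108023,   0.        , 319.45119982],
       [  0.        , 385.06108023, 240.08936466],
       [  0.        ,   0.        ,   1.        ]]), 'k1': -0.05319975833312546, 'hand_eye': array([[ 5.21059181e-04,  2.92074319e-01, -9.56395483e-01,
        -1.69645271e+02],
       [ 9.99999481e-01,  6.84662049e-04,  7.53904766e-04,
         1.62165868e-01],
       [ 8.75003912e-04, -9.56395380e-01, -2.92073811e-01,
        -8.24770640e+01],
       [ 0.00000000e+00,  0.00000000e+00,  0.00000000e+00,
         1.00000000e+00]])}
```

View pics/top0.png

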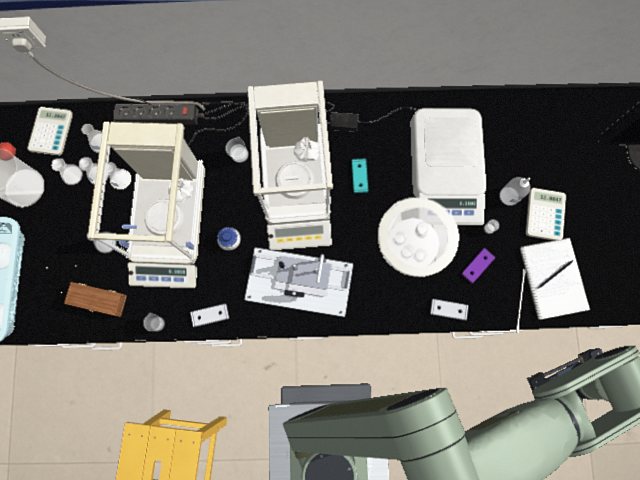

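View pics/scene0.png

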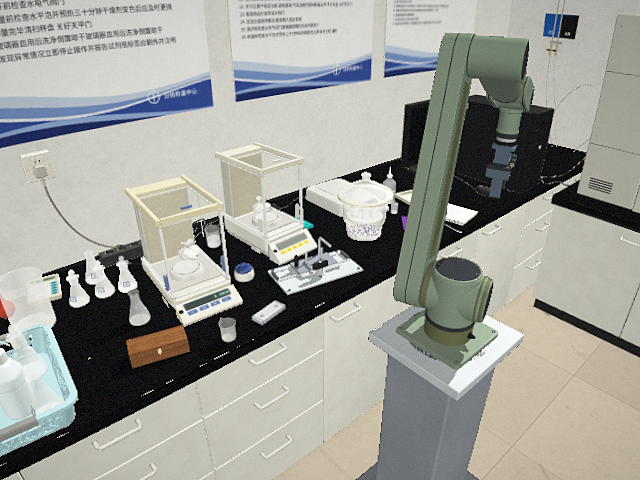

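The worktop shows two white slabs, at about (210,315) and (449,309) in the top view, with the bed at about (300,282). The decoys are turquoise (360,175) and purple (479,265), and the desiccator is at (418,237). Next I'll write the helpers and get coarse positions.

```bash
cat > h.py <<'E'
from workcell import env
import cv2,numpy as np
from scipy.spatial.transform import Rotation as Ro
def tool(s=None):
    s=s or env.state();T=np.eye(4);T[:3,:3]=Ro.from_euler('xyz',s['ee_rot'],degrees=True).as_matrix();T[:3,3]=s['ee_pos'];return T
def grab(name,save=None):
    T=tool();im=env.grab_frame(name)[:,:,::-1].copy()
    if save: cv2.imwrite('pics/'+save,im)
    return im,T
def w(name,px,z,T=None):
    """pixels -> world points on plane z"""
    c=env.get_calibration(name);K=c['mtx'];M=c['T'] if name!='wrist' else T@c['hand_eye']
    p=np.atleast_2d(px).astype(float);d=np.c_[(p[:,0]-K[0,2])/K[0,0],(p[:,1]-K[1,2])/K[1,1]]
    u=d.copy()
    for _ in range(8): u=d/(1+c['k1']*(u**2).sum(1,keepdims=True))
    r=np.c_[u[:,0],-u[:,1],-np.ones(len(u))]@M[:3,:3].T
    return M[:3,3]+r*((z-M[2,3])/r[:,2:])
def px(name,P,T=None):
    c=env.get_calibration(name);K=c['mtx'];M=c['T'] if name!='wrist' else T@c['hand_eye']
    q=(np.atleast_2d(P)-M[:3,3])@M[:3,:3];u=np.c_[q[:,0]/-q[:,2],q[:,1]/q[:,2]]
    u=u*(1+c['k1']*(u**2).sum(1,keepdims=True));return u@K[:2,:2].T+K[:2,2]
def go(P,heading):
    """rows needed for TCP at P, pointing down, jaws (tool y) at heading deg (mod 180)"""
    T=tool();cur=np.degrees(np.arctan2(T[1,1],T[0,1]));h=cur+(heading-cur+90)%180-90
    y=np.array([np.cos(np.radians(h)),np.sin(np.radians(h)),0]);x=np.array([0,0,-1.])
    R=np.c_[x,y,np.cross(x,y)]
    rv=np.degrees(Ro.from_matrix(T[:3,:3].T@R).as_rotvec());sh=T[:3,:3].T@(np.array(P)-T[:3,3])/1000
    print('rot',rv.round(2),'shift m',sh.round(4),'cur heading',round(cur,1))
def rects(mask,amin,amax):
    out=[]
    for c in cv2.findContours(mask,cv2.RETR_EXTERNAL,cv2.CHAIN_APPROX_NONE)[0]:
        if amin<cv2.contourArea(c)<amax: out.append((cv2.contourArea(c),cv2.boxPoints(cv2.minAreaRect(c))))
    return out
E
python3 - <<'E'
from h import *
im=cv2.imread('pics/top0.png')
hsv=cv2.cvtColor(im,cv2.COLOR_BGR2HSV);m=((hsv[...,2]>130)&(hsv[...,1]<60)).astype('uint8')*255;m[330:]=0;m[:140]=0
for a,b in rects(m,150,8000):
    P=w('top',b,10)[:,:2];e=[P[1]-P[0],P[2]-P[1]];L=max(e,key=np.linalg.norm)
    print(a,b.mean(0).round(),'ctr',P.mean(0).round(1),'size',[round(np.linalg.norm(x)) for x in e],'head',np.degrees(np.arctan2(L[1],L[0])).round(1))
print('bed',w('top',[(258,249),(355,262),(345,317),(246,302)],8).round(0))
print('desicc',w('top',[(418,237)],210).round(0))
E
```

```text
209.0 [589. 327.] ctr [ 328. -747.] size [289, 11] head -92.4
496.0 [209. 315.] ctr [399.5 318.7] size [104, 42] head -77.6
499.0 [449. 309.] ctr [ 393.5 -353.2] size [43, 103] head -102.1
1992.5 [ 12. 273.] ctr [538.9 896.5] size [74, 330] head -175.2
5300.5 [549. 251.] ctr [ 553.5 -658.1] size [168, 382] head -175.6
220.0 [510. 196.] ctr [ 719.5 -559.8] size [57, 52] head -91.7
1617.0 [ 22. 181.] ctr [815.5 892.7] size [136, 159] head -175.1
239.5 [236. 152.] ctr [882.8 244.2] size [50, 72] head -119.7
393.5 [ 46. 147.] ctr [920.7 824.4] size [116, 46] head -92.5
bed [[584. 181.   8.]
 [537. -96.   8.]
 [382. -61.   8.]
 [432. 216.   8.]]
desicc [[ 559. -244.  210.]]
```

Run:
```python
from h import *
go([475,105,280],-9.8)
```

```text
rot [-5.958e+01 -5.000e-02  8.000e-02] shift m [-0.066  -0.5057 -0.4816] cur heading -69.4
```

```bash
python3 -m handwheel '0 0 0 -0.066 0 0 0.09; 0 0 0 -0.066 0 0 0.09; -60 0 0 -0.066 -0.29 -0.276 0.09; -60 0 0 -0.066 -0.29 -0.276 0.09; -60 0 0 -0.066 -0.29 -0.276 0.09; -60 0 0 -0.066 -0.29 -0.276 0.09; -60 0 0 -0.066 -0.29 -0.276 0.09; -60 0 0 -0.066 -0.29 -0.276 0.09; -60 0 0 -0.066 -0.29 -0.276 0.09; -60 0 0 -0.066 -0.29 -0.276 0.09; -60 0 0 -0.066 -0.29 -0.276 0.09; -60 0 0 -0.066 -0.29 -0.276 0.09'
python3 - <<'E'
from h import *
go([475,105,280],-9.8)
E
```

```text
time_s: 1.1
ee_pos: [358.9, -166.3, 279.8]
ee_rot: [-179.2, 89.9, 81.6]
force: [0.4, -0.8, -0.3]
gripper_width: 90.1
rot [ 0.62 -0.08  0.  ] shift m [ 2.000e-04  7.130e-02 -2.863e-01] cur heading -9.2
```

```bash
python3 -m handwheel '0 0 0 0 0.07 -0.285 0.09; 0 0 0 0 0.07 -0.285 0.09; 0 0 0 0 0.07 -0.285 0.09; 0 0 0 0 0.07 -0.285 0.09; 0 0 0 0 0.07 -0.285 0.09; 0 0 0 0 0.07 -0.285 0.09; 0 0 0 0 0.07 -0.285 0.09; 0 0 0 0 0.07 -0.285 0.09; 0 0 0 0 0.07 -0.285 0.09; 0 0 0 0 0.07 -0.285 0.09'
python3 - <<'E'
from h import *
im,T=grab('wrist','w1.png');np.save('T1.npy',T)
E
```

```text
time_s: 1.93
ee_pos: [473.7, 99.9, 279.4]
ee_rot: [-47.0, 89.9, -146.4]
force: [-0.6, -1.3, 0.6]
gripper_width: 89.9
```

View pics/w1.png

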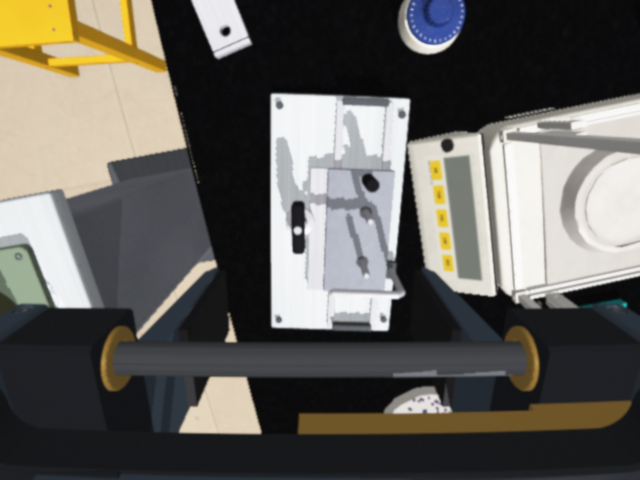

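The wrist view shows the bed corners at about (271,94), (410,98), (388,331) and (272,328). The knob bar is at (298,228), the black post at (371,182), the studs at (366,214) and (362,263), and the guard arm at about (365,293).

Run:
```python
from h import *
im=cv2.imread('pics/w1.png');T=np.load('T1.npy')
B=w('wrist',[(271,94),(410,98),(388,331),(272,328)],8,T);print(B.round(1))
yv=(B[0]-B[3]+B[1]-B[2])[:2];a=np.degrees(np.arctan2(yv[1],yv[0]));print('ylen',np.linalg.norm(yv)/2,'bed rot',a-90)
ex=np.array([np.sin(np.radians(a)),-np.cos(np.radians(a))]);ey=np.array([-ex[1],ex[0]])
O=B.mean(0)[:2]+34*ex;print('O',O)
g=im.max(2)
for n,(x0,y0,x1,y1),z in(('knob',(285,195,312,262),61),('post',(358,168,385,196),62)):
    m=(g[y0:y1,x0:x1]<45).astype('uint8');c=max(cv2.findContours(m,0,1)[0],key=cv2.contourArea)+[x0,y0]
    r=cv2.minAreaRect(c);b=cv2.boxPoints(r);print(n,r);P=w('wrist',b,z,T)[:,:2];print(P.round(1).tolist(),P.mean(0), 'in bed',[(P.mean(0)-O)@ex,(P.mean(0)-O)@ey])
k=O-75*ex+4*ey;p=O+12*ey;print('pred knob',k,'post',p)
print(px('wrist',[[*k,61],[*p,62],[*p,21]],T))
c=cv2.resize(im[80:340,260:420],None,fx=2.25,fy=2.25,interpolation=2);cv2.imwrite('pics/c1.png',c)
```

```text
[[439.4 220.1   8. ]
 [587.4 191.8   8. ]
 [531.7 -87.5   8. ]
 [384.2 -58.7   8. ]]
ylen 284.50970263532565 bed rot -11.236264907210256
O [519.04312767  59.81076341]
knob ((297.5, 214.0), (24.0, 11.0), 90.0)
[[445.8, 109.4], [456.9, 107.5], [452.5, 82.5], [441.2, 84.4]] [449.09216548  95.95422047] in bed [np.float64(-75.65288408196092), np.float64(21.82035125887594)]
post ((369.5, 181.99998474121094), (16.26345443725586, 10.60660171508789), 45.0)
[[517.4, 120.5], [525.8, 126.8], [535.8, 113.5], [527.4, 107.1]] [526.61461765 116.97582425] in bed [np.float64(-3.712549547792406), np.float64(57.544666279791244)]
pred knob [446.26014698  78.34823149] post [521.38139007  71.58074764]
[[297.85205008 230.73865631]
 [370.05585699 225.8786118 ]
 [365.61341612 216.63808681]]
```

Run:
```python
from h import *
go([446.3,79,100],-11.2)
```

```text
rot [1.78 0.06 0.05] shift m [ 0.1797 -0.0235  0.0243] cur heading -9.4
```

```bash
python3 -m handwheel '1.8 0 0 0.08 -0.0235 0.0243 0.05; 1.8 0 0 0.08 -0.0235 0.0243 0.05; 1.8 0 0 0.18 -0.0235 0.0243 0.05; 1.8 0 0 0.18 -0.0235 0.0243 0.05; 1.8 0 0 0.18 -0.0235 0.0243 0.05; 1.8 0 0 0.18 -0.0235 0.0243 0.05; 1.8 0 0 0.21 -0.0235 0.0243 0.05; 1.8 0 0 0.2375 -0.0235 0.0243 0.05; 1.8 0 0 0.2375 -0.0235 0.0243 0.05'
python3 - <<'E'
from h import *
im,T=grab('wrist','w2.png')
E
```

```text
time_s: 2.73
ee_pos: [444.8, 78.6, 40.6]
ee_rot: [-67.8, 89.7, -169.1]
force: [-0.4, -0.4, -0.5]
gripper_width: 49.7
```

View pics/w2.png

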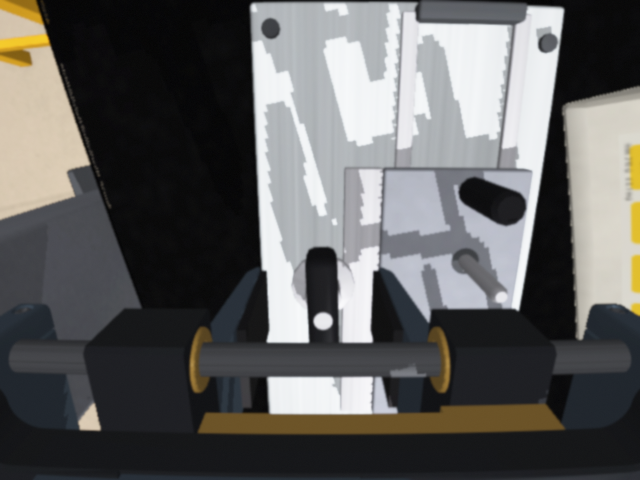

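The bar sits between the open fingers, with its bolt at (323,321). The post top is at (508,207), and bed corners are at about (251,3) and (563,8).

```bash
python3 - <<'E'
from h import *
T=tool()
print('bolt',w('wrist',[(323,321)],62,T),'tcp',T[:3,3])
print('post',w('wrist',[(508,207)],62,T), 'studtip', w('wrist',[(501,297)],65,T),w('wrist',[(251,3),(563,8)],8,T))
E
python3 -m handwheel '0 0 0 0 0 0 0.01; 0 0 0 0 0 0 0.01; 0 0 0 0 0 0 0.01; 0 0 0 0 0 0 0.01;0 0 0 0 0 0 0.01;0 0 0 0 0 0 0.01' 30
```

```text
bolt [[447.33816663  78.74870227  62.        ]] tcp [446.2265405   79.0173512   42.40221601]
post [[530.02700262 114.08272455  62.        ]] studtip [[523.66123653  76.44284885  65.        ]] [[440.87618341 221.04379972   8.        ]
 [588.6027565  191.42763506   8.        ]]
time_s: 3.28
ee_pos: [446.7, 80.2, 43.0]
ee_rot: [-99.6, 90.0, 159.2]
force: [-0.5, 2.2, 5.5]
gripper_width: 14.2
```

```bash
python3 -m handwheel '-7 0 0 0 0 0 0.01; -14 0 0 0 0 0 0.01; -21 0 0 0 0 0 0.01; -28 0 0 0 0 0 0.01; -35 0 0 0 0 0 0.01; -42 0 0 0 0 0 0.01; -49 0 0 0 0 0 0.01; -56 0 0 0 0 0 0.01; -63 0 0 0 0 0 0.01; -69 0 0 0 0 0 0.01; -73 0 0 0 0 0 0.01; -74 0 0 0 0 0 0.01';  python3 - <<'E'
from h import *
s=env.state();print(s['force'],s['torque']);go([447,79,42],-11.2+74)
E
```

```text
time_s: 4.28
ee_pos: [445.3, 79.7, 43.0]
ee_rot: [-138.4, 89.8, -165.4]
force: [-5.0, -1.8, 9.8]
gripper_width: 13.6
[-4.97929061 -1.82704002  9.76779012] [-0.3901312   0.74101231 -0.47150377]
rot [ 0.21 -0.15  0.14] shift m [0.001  0.0001 0.0019] cur heading 63.0
```

```bash
python3 -m handwheel '-1 0 0 0 0 0 0.03; -1 0 0 0 0 0 0.03; -1 0 0 0 0 0 0.03; -1 0 0 -0.04 0 0 0.03; -1 0 0 -0.05 0 0 0.027';  python3 - <<'E'
from h import *
go([530,114.3,90],63);go([530,114.3,38],63)
E
```

```text
time_s: 4.7
ee_pos: [449.1, 80.4, 95.2]
ee_rot: [33.9, 89.7, 7.7]
force: [1.6, -0.2, 0.6]
gripper_width: 27.8
rot [ 0.8   0.21 -0.14] shift m [0.0055 0.0662 0.0576] cur heading 63.8
rot [ 0.8   0.21 -0.14] shift m [0.0575 0.066  0.0574] cur heading 63.8
```

```bash
python3 -m handwheel '0.5 0 0 0 0.066 0.0575 0.027; 0.5 0 0 0 0.066 0.0575 0.027; 0.5 0 0 0 0.066 0.0575 0.027;0.5 0 0 0 0.066 0.0575 0.027; 0.5 0 0 0.03 0.066 0.0575 0.027; 0.5 0 0 0.05 0.066 0.0575 0.027; 0.5 0 0 0.0575 0.066 0.0575 0.027; 0.5 0 0 0.0575 0.066 0.0575 0.01; 0.5 0 0 0.0575 0.066 0.0575 0.01;0.5 0 0 0.0575 0.066 0.0575 0.01; 0.5 0 0 0.0575 0.066 0.0575 0.01' 20;  python3 - <<'E'
from h import *
T=tool();e=np.array([0.195,0.981])
go([*(T[:2,3]+60*e),38],63);go([*(T[:2,3]+70*e),38],63)
E
```

```text
time_s: 5.62
ee_pos: [527.7, 113.8, 35.4]
ee_rot: [38.9, 90.0, 12.2]
force: [0.3, 1.0, -4.7]
gripper_width: 14.5
rot [ 0.3   0.02 -0.01] shift m [-0.0026  0.0578 -0.016 ] cur heading 63.3
rot [ 0.3   0.02 -0.01] shift m [-0.0026  0.0675 -0.0187] cur heading 63.3
```

```bash
python3 -m handwheel '0 0 0 0 0.0145 -0.004 0.01; 0 0 0 0 0.029 -0.008 0.01; 0 0 0 0 0.0435 -0.012 0.01; 0 0 0 0 0.054 -0.015 0.01; 0 0 0 0 0.060 -0.0166 0.01; 0 0 0 0 0.063 -0.0175 0.01; 0 0 0 0 0.065 -0.018 0.01; 0 0 0 0 0.066 -0.0183 0.01;0 0 0 0 0.066 -0.0183 0.01'
```

```text
time_s: 6.37
ee_pos: [541.1, 181.2, 35.4]
ee_rot: [63.2, 90.0, 36.5]
force: [-2.2, -0.7, 3.3]
gripper_width: 14.4
```

```bash
python3 -m handwheel '0 0 0 0 0.0015 -0.0004 0.01; 0 0 0 0 0.003 -0.0008 0.01; 0 0 0 0 0.003 -0.0008 0.01'; python3 -m handwheel '0 0 0 0 0.0015 -0.0004 0.01; 0 0 0 0 0.003 -0.0008 0.01; 0 0 0 0 0.003 -0.0008 0.01'
```

```text
time_s: 6.62
ee_pos: [541.1, 181.2, 35.3]
ee_rot: [-81.7, 89.7, -108.3]
force: [-3.3, -10.5, 6.7]
gripper_width: 14.4
time_s: 6.87
ee_pos: [541.0, 181.3, 35.2]
ee_rot: [-83.1, 89.4, -109.6]
force: [-2.9, -19.9, 9.2]
gripper_width: 14.5
```

```bash
python3 -m handwheel '0 0 0 0 0 0 0.027; 0 0 0 0 -0.004 0.001 0.027; 0 0 0 0 -0.004 0.001 0.027; 0 0 0 -0.04 -0.005 0.001 0.027; 0 0 0 -0.06 -0.005 0.001 0.03;0 0 0 -0.06 -0.005 0.001 0.03';  python3 - <<'E'
from h import *
go([447,79,42],63)
im,T=grab('wrist','w3.png')
E
```

```text
time_s: 7.37
ee_pos: [544.6, 183.9, 99.5]
ee_rot: [48.8, 89.4, 22.1]
force: [0.9, 1.3, -1.1]
gripper_width: 30.0
rot [ 0.29  0.41 -0.47] shift m [ 0.0561 -0.138  -0.0405] cur heading 63.3
```

View pics/w3.png

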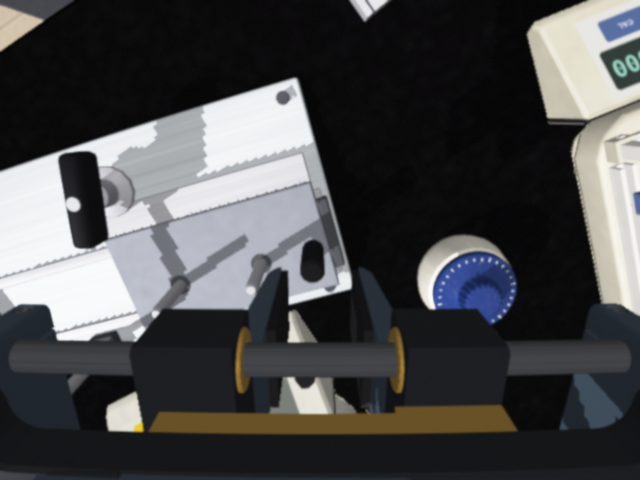

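The carriage is at the left end of the bed, with the post at (313,260). The freed knob bar is at (83,200). The studs run from base to tip (263,260)→(252,291) and (182,285)→(162,312). Now I'll clamp.

```bash
python3 - <<'E'
from h import *
T=tool()
print('tips',w('wrist',[(252,291),(162,312)],65,T),'base',w('wrist',[(263,260),(182,285)],21,T),'post',w('wrist',[(312,274),(313,250)],62,T))
print('bolt',w('wrist',[(73,205)],62,T))
O=np.array([519,59.8]);ey=np.array([.195,.981]);print('pred mid',O+55*ey,O+85*ey,O+25*ey)
E
python3 -m handwheel '0 0 0 0 -0.138 -0.0405 0.035; 0 0 0 0 -0.138 -0.0405 0.035; 0 0 0 0 -0.138 -0.0405 0.035; 0 0 0 0 -0.138 -0.0405 0.035;0 0 0 0 -0.138 -0.0405 0.035;0 0 0 0 -0.138 -0.0405 0.035; 0 0 0 0.03 -0.138 -0.0405 0.035; 0 0 0 0.05 -0.138 -0.0405 0.035; 0 0 0 0.056 -0.138 -0.0405 0.035; 0 0 0 0.056 -0.138 -0.0405 0.035'
python3 -m handwheel '0 0 0 0 0 0 0.01; 0 0 0 0 0 0 0.01; 0 0 0 0 0 0 0.01; 0 0 0 0 0 0 0.01; 0 0 0 0 0 0 0.01' 30
```

```text
tips [[533.52073381 144.64548181  65.        ]
 [521.44259269  90.47969643  65.        ]] base [[531.29589252 146.34352805  21.        ]
 [521.97357567  86.73801145  21.        ]] post [[540.75417878 179.46273972  62.        ]
 [528.11580713 186.55453833  62.        ]]
bolt [[445.11612482  80.2621847   62.        ]]
pred mid [529.725 113.755] [535.575 143.185] [523.875  84.325]
time_s: 8.25
ee_pos: [442.6, 77.8, 37.2]
ee_rot: [-148.1, 89.8, -174.7]
force: [-0.1, -0.2, 0.7]
gripper_width: 35.0
time_s: 8.67
ee_pos: [445.1, 79.5, 39.9]
ee_rot: [66.4, 89.6, 39.5]
force: [3.2, 10.8, -4.1]
gripper_width: 13.7
```

Gripped. Turning the knob clockwise.

```bash
python3 -m handwheel '7 0 0 0 0 0 0.01; 14 0 0 0 0 0 0.01; 21 0 0 0 0 0 0.01; 28 0 0 0 0 0 0.01; 35 0 0 0 0 0 0.01; 42 0 0 0 0 0 0.01; 49 0 0 0 0 0 0.01; 56 0 0 0 0 0 0.01; 63 0 0 0 0 0 0.01; 69 0 0 0 0 0 0.01; 74 0 0 0 0 0 0.01; 76 0 0 0 0 0 0.01'; python3 -m handwheel '1 0 0 0 0 0 0.01;1 0 0 0 0 0 0.01';python3 - <<'E'
from h import *
s=env.state();print(s['torque'],s['time_s']);go([446,79,40],-11.2)
E
```

```text
time_s: 9.67
ee_pos: [446.7, 80.0, 40.0]
ee_rot: [132.5, 89.4, 29.6]
force: [4.7, 14.3, -6.9]
gripper_width: 14.6
time_s: 9.83
ee_pos: [446.7, 80.0, 40.1]
ee_rot: [130.4, 89.4, 26.8]
force: [5.6, 14.0, -6.5]
gripper_width: 14.9
[ 2.20454915 -0.90021067  1.11776524] 9.8333
rot [-2.4  -0.36 -0.44] shift m [ 0.     -0.0004  0.0011] cur heading -13.6
```

```bash
python3 -m handwheel '0 0 0 0 0 0 0.04; 0 0 0 0 0 0 0.05; 0 0 0 0 0 0 0.05; 0 0 0 -0.04 0 0 0.06; 0 0 0 -0.08 0 0 0.06;0 0 0 -0.12 0 0 0.06;0 0 0 -0.12 0 0 0.06'
python3 - <<'E'
from h import *
im,T=grab('wrist','w4.png');np.save('T4.npy',T)
go([399,335,150],12.4)
E
```

```text
time_s: 10.42
ee_pos: [447.5, 77.5, 166.3]
ee_rot: [111.2, 89.1, 7.5]
force: [1.1, -0.3, 0.4]
gripper_width: 58.1
rot [-26.11  -0.07  -0.57] shift m [ 0.0129 -0.1065 -0.2393] cur heading -13.7
```

View pics/w4.png

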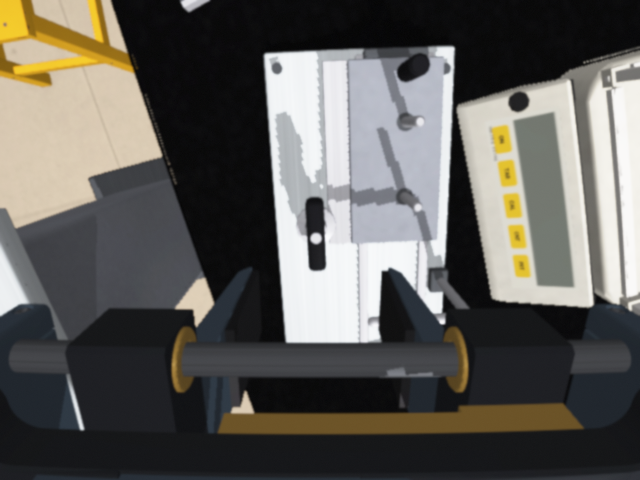

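The carriage is at the left stop and the knob bar is back in line with the bed, so it is clamped. The stud tips are at about (419,121) and (417,208).

```bash
python3 - <<'E'
from h import *
T=np.load('T4.npy');t=w('wrist',[(419,121),(417,208)],65,T)[:,:2];b=w('wrist',[(405,121),(404,197)],21,T)[:,:2]
for p in(t,b): d=p[0]-p[1];print(p.round(1),p.mean(0).round(1),np.linalg.norm(d).round(1),np.degrees(np.arctan2(d[1],d[0]))-90)
print(w('wrist',[(415,64)],62,T),w('wrist',[(265,53),(454,46)],8,T))
E
python3 -m handwheel '-6 0 0 0 -0.02 -0.04 0.06; -13 0 0 0 -0.04 -0.08 0.06; -20 0 0 0 -0.06 -0.12 0.06; -26 0 0 0.013 -0.1065 -0.239 0.06; -26 0 0 0.013 -0.1065 -0.239 0.06; -26 0 0 0.013 -0.1065 -0.239 0.06; -26 0 0 0.013 -0.1065 -0.239 0.06; -26 0 0 0.013 -0.1065 -0.239 0.06; -26 0 0 0.013 -0.1065 -0.239 0.06;-26 0 0 0.013 -0.1065 -0.239 0.06'
python3 - <<'E'
from h import *
im,T=grab('wrist','w5.png');np.save('T5.npy',T)
E
```

```text
[[534.4 143.6]
 [522.7  84.3]] [528.6 113.9] 60.5 -11.202335388718382
[[535.  144. ]
 [523.1  84.2]] [529.  114.1] 60.9 -11.189073083275389
[[539.07716952 180.25557138  62.        ]] [[440.20210008 220.40426898   8.        ]
 [586.67109862 191.00812245   8.        ]]
time_s: 11.3
ee_pos: [395.6, 332.9, 145.3]
ee_rot: [-45.9, 89.9, -123.6]
force: [-0.0, -0.2, -0.7]
gripper_width: 59.7
```

View pics/w5.png

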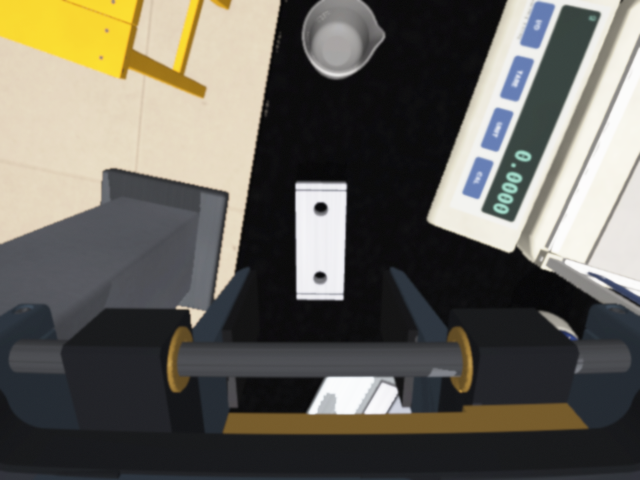

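The slab is centred with its holes at (320,208) and (319,277). It is clear of the beaker at (340,38).

```bash
cat >> h.py <<'E'
def slab(im,T,x0,y0,x1,y1,z):
    """white slab in window -> centre, heading of long axis, at top-face height z"""
    h=cv2.cvtColor(im,cv2.COLOR_BGR2HSV);m=np.zeros(h.shape[:2],'uint8');m[y0:y1,x0:x1]=((h[...,2]>120)&(h[...,1]<50))[y0:y1,x0:x1]*255
    c=max(cv2.findContours(m,0,1)[0],key=cv2.contourArea);P=w('wrist',c.reshape(-1,2),z,T)[:,:2].astype('f4')
    r=cv2.minAreaRect(P);b=cv2.boxPoints(r);e=max(b[1]-b[0],b[2]-b[1],key=np.linalg.norm)
    return np.round(r[0],1),np.round(r[1],1),round(float(np.degrees(np.arctan2(e[1],e[0])))%180,1)
E
python3 - <<'E'
from h import *
im=cv2.imread('pics/w5.png');T=np.load('T5.npy')
print(slab(im,T,280,170,365,310,12))
h=w('wrist',[(320,208),(319,277)],12,T)[:,:2];d=h[0]-h[1];c=h.mean(0);a=np.degrees(np.arctan2(d[1],d[0]));print(c,np.linalg.norm(d),a)
go([*c,4],a-90)
E
```

```text
(array([398. , 320.6]), array([ 40.9, 101.2]), 101.8)
[397.45962772 320.41149556] 59.64671970042657 101.42971198792232
rot [0.8  0.07 0.06] shift m [ 0.1416 -0.0009  0.0123] cur heading 12.2
```

```bash
python3 -m handwheel '0.5 0 0 0.04 -0.001 0.0123 0.06; 0.5 0 0 0.08 -0.001 0.0123 0.06; 0.5 0 0 0.11 -0.001 0.0123 0.06; 0.5 0 0 0.13 -0.001 0.0123 0.06; 0.5 0 0 0.138 -0.001 0.0123 0.06; 0.5 0 0 0.1405 -0.001 0.0123 0.06; 0.5 0 0 0.1405 -0.001 0.0123 0.06; 0.5 0 0 0.1405 -0.001 0.0123 0.03;0.5 0 0 0.1405 -0.001 0.0123 0.03;0.5 0 0 0.1405 -0.001 0.0123 0.03;0.5 0 0 0.1405 -0.001 0.0123 0.03;0.5 0 0 0.1405 -0.001 0.0123 0.03' 40
```

```text
time_s: 12.35
ee_pos: [398.2, 322.8, 6.6]
ee_rot: [110.8, 89.9, 32.6]
force: [-0.5, -0.1, 6.0]
gripper_width: 39.6
```

```bash
python3 -m handwheel '0 0 0 -0.03 0 0 0.03; 0 0 0 -0.07 0 0 0.03; 0 0 0 -0.11 0 0 0.03; 0 0 0 -0.14 0 0 0.03; 0 0 0 -0.14 0 0 0.03' 50
python3 - <<'E'
from h import *
go([528.8,114,130],-11.2)
E
```

```text
time_s: 12.77
ee_pos: [400.6, 324.9, 151.7]
ee_rot: [115.9, 89.3, 37.8]
force: [2.2, 1.2, -1.8]
gripper_width: 39.6
rot [23.03 -0.46 -0.6 ] shift m [0.0214 0.082  0.2328] cur heading 11.8
```

```bash
python3 -m handwheel '3 0 0 0.003 0.01 0.029 0.03; 6 0 0 0.006 0.02 0.058 0.03; 9 0 0 0.009 0.031 0.087 0.03; 12 0 0 0.012 0.041 0.116 0.03; 15 0 0 0.015 0.051 0.146 0.03; 18 0 0 0.018 0.062 0.175 0.03; 21 0 0 0.021 0.072 0.204 0.03; 23 -0.4 -0.5 0.0214 0.079 0.224 0.03; 23 -0.4 -0.5 0.0214 0.082 0.2328 0.03; 23 -0.4 -0.5 0.0214 0.082 0.2328 0.03; 23 -0.4 -0.5 0.0214 0.082 0.2328 0.03'
python3 - <<'E'
from h import *
im,T=grab('wrist','w6.png');np.save('T6.npy',T)
go([528.8,114,80],-11.2)
E
```

```text
time_s: 13.68
ee_pos: [524.5, 111.4, 123.1]
ee_rot: [-47.3, 89.3, -148.6]
force: [-0.1, -0.5, -2.7]
gripper_width: 39.3
rot [0.05 0.49 0.52] shift m [ 0.0433  0.0043 -0.0033] cur heading -11.2
```

View pics/w6.png

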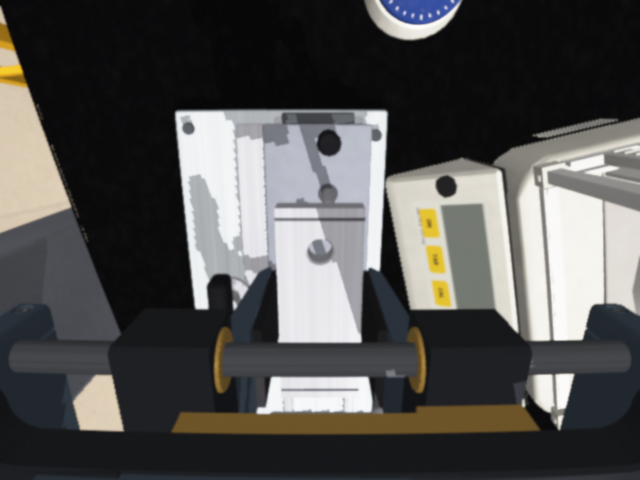

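The slab is held over the carriage with its near hole at (320,249). The far stud shows at (328,190) and the post at (329,142).

Run:
```python
from h import *
im=cv2.imread('pics/w6.png');T=np.load('T6.npy');z=T[2,3];print(T[:3,3])
print('hole',w('wrist',[(320,248)],z+8,T)); e=np.array([.1942,.981])
print('slab end corners',w('wrist',[(274,206),(365,206)],z+8,T))
c=T[:2,3];print('expected hole',c+30*e)
print('stud as tip',w('wrist',[(328,196)],65,T),'base',w('wrist',[(326,191)],21,T),'post top',w('wrist',[(329,143)],62,T),'bed',w('wrist',[(177,112),(387,112)],8,T))
cv2.imwrite('pics/c6.png',cv2.resize(im[110:280,240:400],None,fx=3.5,fy=3.5,interpolation=2))
```

```text
[524.54141784 111.44243512 123.1319102 ]
hole [[530.22036364 140.71188491 131.1319102 ]]
slab end corners [[514.61897123 163.04413544 131.1319102 ]
 [552.71898177 155.55044387 131.1319102 ]]
expected hole [530.36741784 140.87243512]
stud as tip [[536.38142093 150.17284419  65.        ]] base [[534.55038487 145.56178049  21.        ]] post top [[542.78928677 180.20183768  62.        ]] bed [[441.12395996 219.77532107   8.        ]
 [587.03084061 190.19102448   8.        ]]
```

View pics/c6.png

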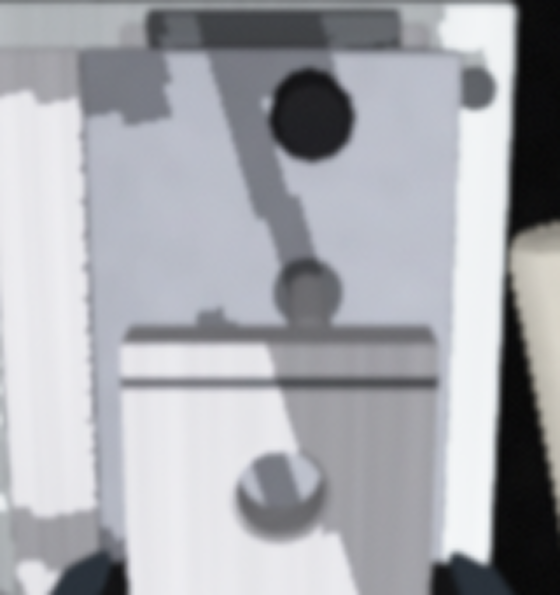

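```bash
python3 -m handwheel '0 0.4 0.5 0.02 0.0043 -0.0038 0.03; 0 0.4 0.5 0.04 0.0043 -0.0038 0.03; 0 0.4 0.5 0.044 0.0043 -0.0038 0.03; 0 0.4 0.5 0.044 0.0043 -0.0038 0.03; 0 0.4 0.5 0.044 0.0043 -0.0038 0.03'
python3 - <<'E'
from h import *
im,T=grab('wrist','w7.png');np.save('T7.npy',T)
go([528.8,114,60],-11.2);print(env.state()['ee_pos'])
cv2.imwrite('pics/c7.png',cv2.resize(im[80:340,220:440],None,fx=2.2,fy=2.2,interpolation=2))
E
```

```text
time_s: 14.15
ee_pos: [529.8, 114.6, 80.4]
ee_rot: [50.6, 89.9, -50.5]
force: [0.4, -0.2, -3.1]
gripper_width: 39.4
rot [ 0.07  0.05 -0.18] shift m [ 0.0209 -0.0016  0.0008] cur heading -11.1
[530.44108375 114.54025051  80.90561509]
```

View pics/c7.png

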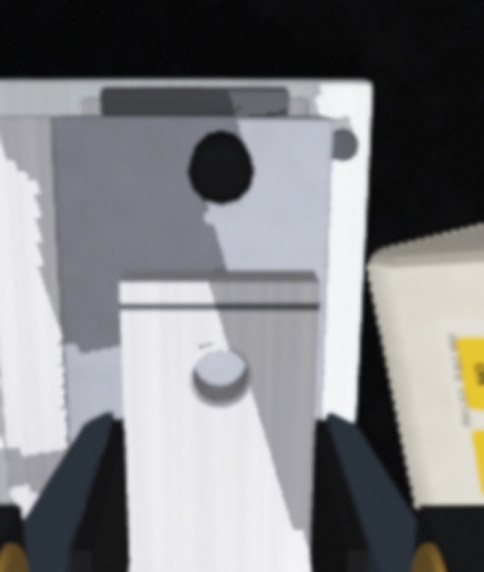

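Post and hole share column 320, so x is aligned. Now I'll check the distance along y.

Run:
```python
from h import *
T=np.load('T7.npy');z=T[2,3];I=lambda p:np.linalg.inv(T)@np.r_[p,1]
f=lambda u,v:(220+u/2.2,80+v/2.2)
for n,p,zz in(('posttop ctr',f(220,167),62),('hole',f(220,377),z+8),('slab top end',f(220,305),z+8),('slab end bottom',f(219,272),z-4),('deck end',f(200,117),21)):
    print(n,I(w('wrist',[p],zz,T)[0])[:3].round(1))
```

```text
posttop ctr [ 18.3  -0.2 -67.5]
hole [ -8.   -0.2 -28.1]
slab top end [ -8.1  -0.2 -43. ]
slab end bottom [  3.9  -0.4 -47.1]
deck end [ 59.3  -5.4 -77.1]
```

```bash
python3 -m handwheel '0 0 0 0.004 0 -0.0012 0.03; 0 0 0 0.01 0 -0.0012 0.03; 0 0 0 0.016 0 -0.0012 0.03; 0 0 0 0.024 0 -0.0012 0.03;0 0 0 0.024 0 -0.0012 0.03'; python3 -m handwheel '0 0 0 0.01 0 0 0.03; 0 0 0 0.02 0 0 0.03; 0 0 0 0.025 0 0 0.03; 0 0 0 0.027 0 0 0.03;0 0 0 0.027 0 0 0.03'
```

```text
time_s: 14.62
ee_pos: [529.9, 115.2, 54.4]
ee_rot: [10.2, 89.9, -91.0]
force: [1.4, 2.6, -3.9]
gripper_width: 39.3
time_s: 15.03
ee_pos: [530.0, 115.1, 28.1]
ee_rot: [9.2, 89.9, -92.0]
force: [-0.0, 3.0, -5.5]
gripper_width: 39.2
```

```bash
python3 -m handwheel '0 0 0 0.002 0 0 0.03; 0 0 0 0.003 0 0 0.03; 0 0 0 0.003 0 0 0.03; 0 0 0 0.003 0 0 0.05; 0 0 0 0.003 0 0 0.05; 0 0 0 0.003 0 0 0.05; 0 0 0 -0.04 0 0 0.05; 0 0 0 -0.08 0 0 0.05; 0 0 0 -0.12 0 0 0.05; 0 0 0 -0.16 0 0 0.05; 0 0 0 -0.2 0 0 0.05;0 0 0 -0.2 0 0 0.05'
python3 - <<'E'
from h import *
im,T=grab('wrist','w8.png');np.save('T8.npy',T)
im,_=grab('top','top1.png')
hsv=cv2.cvtColor(im,cv2.COLOR_BGR2HSV);m=((hsv[...,2]>130)&(hsv[...,1]<60)).astype('uint8')*255;m[330:]=0;m[:140]=0
for a,b in rects(m,350,650):
    P=w('top',b,12)[:,:2];e=[P[1]-P[0],P[2]-P[1]];L=max(e,key=np.linalg.norm)
    print(a,b.mean(0).round(),'ctr',P.mean(0).round(1),'size',[round(np.linalg.norm(x)) for x in e],'head',np.degrees(np.arctan2(L[1],L[0])).round(1))
E
```

```text
time_s: 16.03
ee_pos: [534.4, 115.8, 237.6]
ee_rot: [103.8, 89.0, 2.6]
force: [1.7, 0.2, 0.2]
gripper_width: 49.8
500.0 [449. 309.] ctr [ 393.3 -352.7] size [42, 103] head -102.1
388.5 [ 46. 147.] ctr [919.8 823.3] size [116, 46] head -92.5
```

View pics/w8.png

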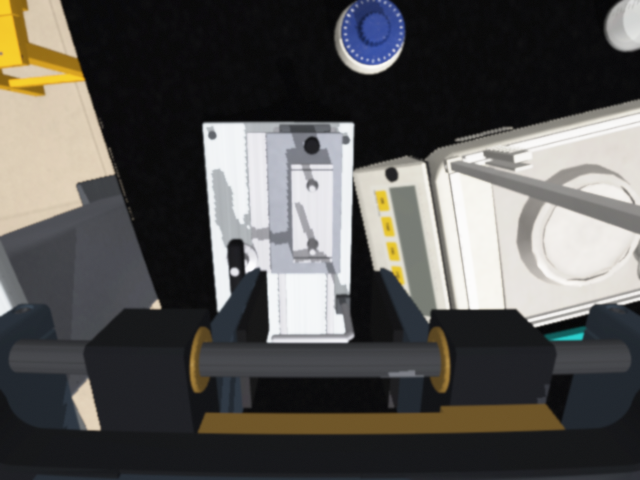

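The first slab lies flat over both studs, and the carriage is out and clamped. The remaining slab is still at (393,-353). Next I'll go over to it, high, and look.

Run:
```python
from h import *
go([393,-325,320],-12.1);go([420,-100,320],-12.1)
```

```text
rot [ 0.91  0.03 -0.32] shift m [-0.0893 -0.0494  0.4586] cur heading -11.2
rot [ 0.91  0.03 -0.32] shift m [-0.0896 -0.0666  0.2326] cur heading -11.2
```

```bash
python3 -m handwheel '0 0 0 -0.04 0 0 0.06; 0 0 0 -0.08 0 0.01 0.06; 0 0 0 -0.09 -0.0666 0.2326 0.06; 0 0 0 -0.09 -0.0666 0.2326 0.06; 0 0 0 -0.09 -0.0666 0.2326 0.06; 0 0 0 -0.09 -0.0666 0.2326 0.06; 0 0 0 -0.09 -0.0666 0.2326 0.06; 0 0 0 -0.09 -0.05 0.4586 0.06; 0 0 0 -0.09 -0.05 0.4586 0.06; 0 0 0 -0.09 -0.05 0.4586 0.06; 0 0 0 -0.09 -0.05 0.4586 0.06; 0 0 0 -0.09 -0.05 0.4586 0.06'; python3 -m handwheel '0 0 0 0 0 0.04 0.06; 0 0 0 0 0 0.04 0.06; 0 0 0 0 0 0.04 0.06';python3 - <<'E'
from h import *
go([393,-325,320],-12.1)
im,T=grab('wrist','w9.png');np.save('T9.npy',T)
E
```

```text
time_s: 17.13
ee_pos: [396.7, -285.8, 317.2]
ee_rot: [-89.3, 89.9, 169.5]
force: [1.2, -0.3, 0.1]
gripper_width: 60.5
time_s: 17.38
ee_pos: [389.3, -324.7, 316.7]
ee_rot: [-109.0, 89.8, 149.6]
force: [0.5, 0.5, -0.1]
gripper_width: 60.1
rot [ 0.69 -0.06  0.18] shift m [-0.0033  0.0037 -0.0004] cur heading -11.4
```

View pics/w9.png

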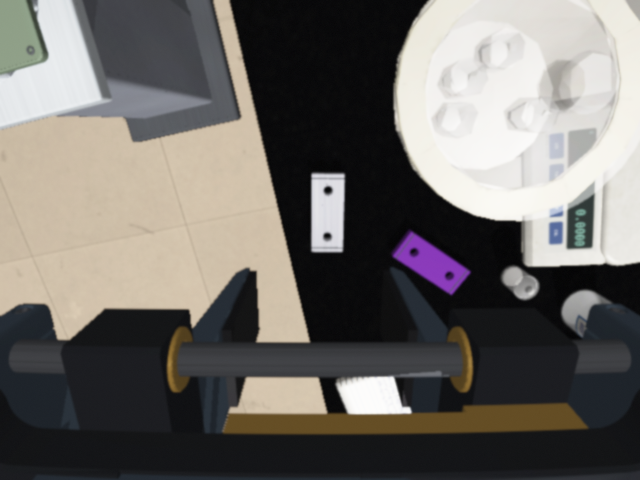

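Run:
```python
from h import *
im=cv2.imread('pics/w9.png');T=np.load('T9.npy')
print(slab(im,T,300,165,360,260,12))
h=w('wrist',[(328,190),(327,236)],12,T)[:,:2];d=h[0]-h[1];c=h.mean(0);a=np.degrees(np.arctan2(d[1],d[0]))%180;print(c,np.linalg.norm(d),a)
go([*c,110],a-90)
for z in(167,210):
    p=w('wrist',[(395,95),(420,165),(460,205),(515,220),(605,190)],z,T)[:,:2]
    A=np.c_[2*p,np.ones(len(p))];s=np.linalg.lstsq(A,(p**2).sum(1),rcond=None)[0];print(z,s[:2],np.sqrt(s[2]+s[0]**2+s[1]**2))
```

```text
(array([ 392.3, -352. ]), array([100.8,  41.2]), 78.2)
[ 392.42566003 -352.28710889] 59.417854442678085 77.65913414674546
rot [ 1.05 -0.06  0.13] shift m [0.2072 0.0087 0.0281] cur heading -11.3
167 [ 580.64317589 -243.66591745] 113.40763621131673
210 [ 557.11550182 -243.71080682] 98.1420358507941
```

The slab holes are at (328,190) and (327,236). I'll grasp it 8 mm off-centre, on the side away from the desiccator rim, so the gripper body stays clear.

```bash
python3 -m handwheel '1 0 0 0.04 0.0087 0.036 0.06; 1 0 0 0.08 0.0087 0.036 0.06; 1 0 0 0.12 0.0087 0.036 0.06; 1 0 0 0.16 0.0087 0.036 0.06; 1 0 0 0.2 0.0087 0.036 0.06; 1 0 0 0.207 0.0087 0.036 0.06;1 0 0 0.207 0.0087 0.036 0.06'
python3 - <<'E'
from h import *
go([390.7,-360.1,4],-12.2)
E
```

```text
time_s: 18.02
ee_pos: [391.0, -357.7, 109.5]
ee_rot: [-118.6, 89.6, 139.4]
force: [-0.1, 0.8, -0.3]
gripper_width: 60.0
rot [ 0.12 -0.17  0.32] shift m [0.1054 0.0008 0.0027] cur heading -12.1
```

```bash
python3 -m handwheel '0 0 0.2 0.035 0.0008 0.0025 0.06; 0 0 0.2 0.07 0.0008 0.0025 0.06; 0 0 0.2 0.09 0.0008 0.0025 0.06; 0 0 0.2 0.1 0.0008 0.0025 0.06; 0 0 0.2 0.1045 0.0008 0.0025 0.06; 0 0 0.2 0.1045 0.0008 0.0025 0.06; 0 0 0.2 0.1045 0.0008 0.0025 0.03; 0 0 0.2 0.1045 0.0008 0.0025 0.03; 0 0 0.2 0.1045 0.0008 0.0025 0.03; 0 0 0.2 0.1045 0.0008 0.0025 0.03; 0 0 0.2 0.1045 0.0008 0.0025 0.03' 50
python3 - <<'E'
from h import *
go([390,-360,330],-12);go([420,-100,330],-12);go([529.8-1.6,115.5-7.9,330],-11.2)
E
```

```text
time_s: 18.93
ee_pos: [392.4, -363.8, 9.2]
ee_rot: [66.5, 89.7, -35.7]
force: [-3.4, 1.2, 7.0]
gripper_width: 39.0
rot [-0.16  0.12 -0.28] shift m [-0.3208 -0.0016 -0.0025] cur heading -12.2
rot [-0.16  0.12 -0.28] shift m [-0.3215 -0.027  -0.263 ] cur heading -12.2
rot [-0.96  0.13 -0.28] shift m [-0.3217  0.0351 -0.4887] cur heading -12.2
```

```bash
python3 -m handwheel '0 0 0 -0.03 0 0 0.03; 0 0 0 -0.07 0 0 0.03; 0 0 0 -0.11 0 0 0.03; 0 0 0 -0.15 0 0 0.03; 0 0 0 -0.19 0 0 0.03; 0 0 0 -0.23 0 0 0.03;0 0 0 -0.27 0 0 0.03;0 0 0 -0.31 0 0 0.03;0 0 0 -0.325 0 0 0.03;0 0 0 -0.325 0 0 0.03' 60
python3 - <<'E'
from h import *
im,T=grab('wrist','w10.png');np.save('T10.npy',T)
go([410,-100,330],-12);go([529.8-1.6,115.5-7.9,330],-11.2)
E
```

```text
time_s: 19.77
ee_pos: [392.6, -363.9, 337.8]
ee_rot: [64.5, 89.1, -37.7]
force: [0.8, -0.4, -3.3]
gripper_width: 38.7
rot [-0.19  0.2  -0.5 ] shift m [ 0.0032 -0.0377 -0.261 ] cur heading -12.2
rot [-0.99  0.21 -0.49] shift m [ 0.003   0.0341 -0.4889] cur heading -12.2
```

View pics/w10.png

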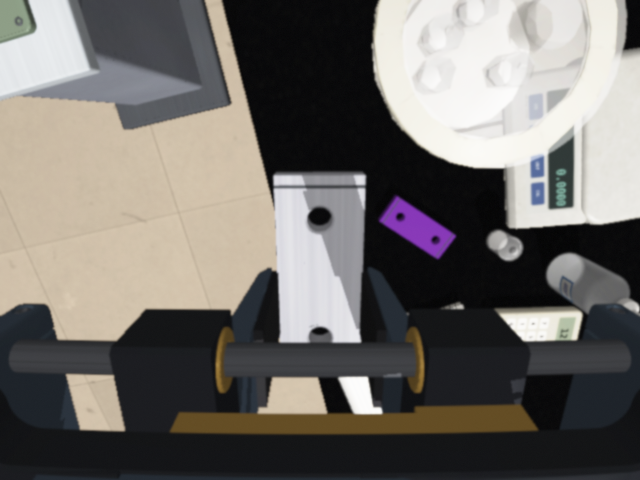

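The slab is held square, with its holes at (320,217) and (320,335). No third slab shows around the desiccator, just the purple decoy, a weighing bottle and a flask.

```bash
python3 - <<'E'
from h import *
T=np.load('T10.npy');I=np.linalg.inv(T);z=T[2,3]
# use points along tool-frame plane x=-8 or -3 (slab top face behind TCP)
for x in(8,4):
  print(x,[(I@np.r_[w('wrist',[p],z+x,T)[0],1])[:3].round(1).tolist() for p in((320,217),(274,178),(365,178),(320,172))])
E
python3 -m handwheel '0 0 0 0 -0.006 -0.035 0.03; 0 0 0 0 -0.011 -0.07 0.03; 0 0 0 0 -0.016 -0.105 0.03; 0 0 0 0 -0.022 -0.14 0.03; 0 0 0 0 -0.027 -0.175 0.03; 0 0 0 0 -0.033 -0.21 0.03; 0 0 0 0 -0.037 -0.24 0.03; 0 0 0 0 -0.0377 -0.261 0.03; 0 0 0 0 -0.0377 -0.261 0.03'
python3 - <<'E'
from h import *
go([529.8-1.6,115.5-7.9,130],-11.2)
E
```

```text
8 [[-8.3, -0.2, -43.8], [-8.7, -19.4, -60.6], [-8.1, 18.7, -60.5], [-8.4, -0.2, -63.0]]
4 [[-4.3, -0.2, -42.8], [-4.7, -19.9, -60.1], [-4.1, 19.1, -60.0], [-4.4, -0.2, -62.5]]
time_s: 20.57
ee_pos: [408.4, -95.9, 329.7]
ee_rot: [-179.1, 89.9, 79.0]
force: [-0.2, -0.8, -3.6]
gripper_width: 38.2
rot [-0.73 -0.07  0.  ] shift m [ 0.2     0.0751 -0.2236] cur heading -11.9
```

```bash
python3 -m handwheel '0 0 0 0.02 0.012 -0.035 0.03; 0 0 0 0.04 0.023 -0.07 0.03; 0.4 0 0 0.06 0.035 -0.105 0.03; 0.7 0 0 0.08 0.047 -0.14 0.03; -0.7 0 0 0.11 0.06 -0.175 0.03; -0.7 0 0 0.14 0.07 -0.205 0.03; -0.7 0 0 0.17 0.0751 -0.215 0.03;-0.7 0 0 0.2 0.0751 -0.217 0.03; -0.7 0 0 0.2 0.0751 -0.217 0.03; -0.7 0 0 0.2 0.0751 -0.217 0.03'
python3 - <<'E'
from h import *
go([526.9,100.8,90],-11.2);print(env.state()['gripper_width'])
E
```

```text
time_s: 21.4
ee_pos: [527.3, 95.2, 129.6]
ee_rot: [-24.3, 89.7, -125.7]
force: [0.3, -1.0, -3.0]
gripper_width: 38.3
rot [-0.28  0.28  0.13] shift m [ 0.0395 -0.0014 -0.0056] cur heading -11.5
38.331168102922064
```

```bash
python3 -m handwheel '-0.3 0.3 0 0.02 -0.0014 -0.0056 0.03; -0.3 0.3 0 0.035 -0.0014 -0.0056 0.03; -0.3 0.3 0 0.043 -0.0014 -0.0056 0.03; -0.3 0.3 0 0.043 -0.0014 -0.0056 0.03;-0.3 0.3 0 0.043 -0.0014 -0.0056 0.03'
python3 - <<'E'
from h import *
im,T=grab('wrist','w11.png');np.save('T11.npy',T)
go([526.9,100.8,60],-11.2);print(T[:3,3])
cv2.imwrite('pics/c11.png',cv2.resize(im[80:340,220:440],None,fx=2.2,fy=2.2,interpolation=2))
E
```

```text
time_s: 21.82
ee_pos: [530.3, 101.1, 90.7]
ee_rot: [120.7, 89.5, 19.5]
force: [-0.2, -0.2, -3.4]
gripper_width: 38.5
rot [-0.03 -0.26 -0.45] shift m [ 0.031  -0.0038  0.0014] cur heading -11.2
[530.25696334 101.12241253  90.69327822]
```

View pics/c11.png

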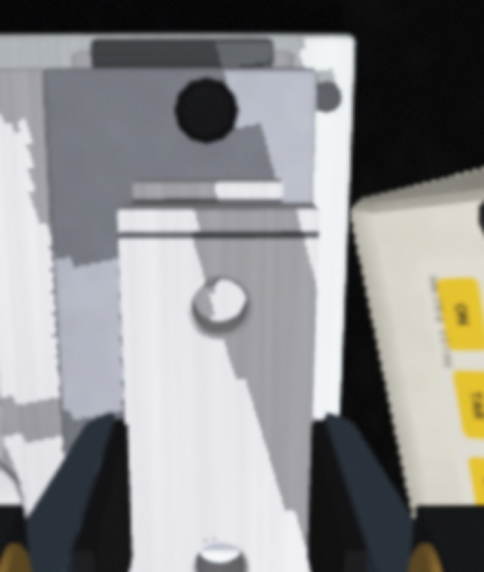

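Run:
```python
from h import *
T=np.load('T11.npy');z=T[2,3];Ti=np.linalg.inv(T)
f=lambda u,v:(220+u/2.2,80+v/2.2)
for n,p,zz in(('posttop ctr',f(206.5,110.5),62),('hole',f(220,303),z+6),('hole10',f(220,303),z+10),('slab2 bottom end',f(219,199),z-6),('slab1 top end',f(207,182),33),('deck end',f(180,70),21)):
    print(n,(Ti@np.r_[w('wrist',[p],zz,T)[0],1])[:3].round(1))
```

```text
posttop ctr [ 29.   -3.2 -79.2]
hole [ -5.8  -0.2 -42.8]
hole10 [ -9.8  -0.2 -43.8]
slab2 bottom end [  6.3  -0.4 -62. ]
slab1 top end [ 57.9  -3.6 -60.4]
deck end [ 70.  -10.9 -89.2]
```

```bash
python3 -m handwheel '0 -0.2 -0.3 0.004 -0.0032 0.0013 0.03; 0 -0.2 -0.3 0.008 -0.0032 0.0013 0.03; 0 -0.2 -0.3 0.013 -0.0032 0.0013 0.03; 0 -0.2 -0.3 0.018 -0.0032 0.0013 0.03; 0 -0.2 -0.3 0.024 -0.0032 0.0013 0.03; 0 -0.2 -0.3 0.03 -0.0032 0.0013 0.03; 0 -0.2 -0.3 0.03 -0.0032 0.0013 0.03'; python3 -m handwheel '0 0 0 0.006 0 0 0.03; 0 0 0 0.012 0 0 0.03; 0 0 0 0.016 0 0 0.03;0 0 0 0.016 0 0 0.03'
```

```text
time_s: 22.45
ee_pos: [526.2, 101.5, 58.1]
ee_rot: [-109.7, 89.9, 149.1]
force: [1.5, 2.5, -5.3]
gripper_width: 38.4
time_s: 22.78
ee_pos: [526.3, 101.3, 42.5]
ee_rot: [-103.7, 90.0, 155.1]
force: [0.3, 2.8, -4.7]
gripper_width: 38.4
```

```bash
python3 -m handwheel '0 0 0 0.0015 0 0 0.03; 0 0 0 0.003 0 0 0.03; 0 0 0 0.003 0 0 0.03'; python3 -m handwheel '0 0 0 0 0 0 0.05; 0 0 0 0 0 0 0.05; 0 0 0 0 0 0 0.05; 0 0 0 -0.04 0 0 0.05; 0 0 0 -0.08 0 0 0.05; 0 0 0 -0.12 0 0 0.05; 0 0 0 -0.12 0 0 0.05'
python3 - <<'E'
from h import *
im,T=grab('wrist','w12.png');np.save('T12.npy',T)
im,_=grab('top','top2.png')
hsv=cv2.cvtColor(im,cv2.COLOR_BGR2HSV);m=((hsv[...,2]>130)&(hsv[...,1]<60)).astype('uint8')*255;m[330:]=0;m[:140]=0
for a,b in rects(m,250,650): print(a,b.mean(0).round(),w('top',b,12)[:,:2].mean(0))
go([446.5,79,100],-11.2)
E
```

```text
time_s: 23.03
ee_pos: [526.4, 101.3, 42.1]
ee_rot: [157.2, 90.0, 56.0]
force: [-3.3, 3.0, 10.1]
gripper_width: 38.3
time_s: 23.62
ee_pos: [531.2, 101.5, 168.2]
ee_rot: [109.2, 89.1, 8.0]
force: [0.8, -0.4, 0.5]
gripper_width: 50.1
389.5 [ 46. 147.] [919.80233342 823.29236621]
rot [ 0.01 -0.06 -0.21] shift m [ 0.0618 -0.0753  0.0372] cur heading -11.2
```

View pics/w12.png

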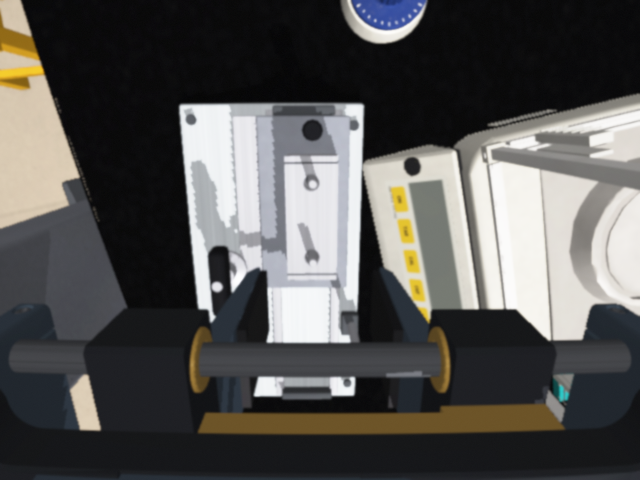

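Both slabs lie flat on the studs, and the carriage is clamped out. Next is freeing the knob.

```bash
python3 -m handwheel '0 0 0 0 -0.0753 0.0372 0.045; 0 0 0 0 -0.0753 0.0372 0.045; 0 0 0 0 -0.0753 0.0372 0.045; 0 0 0 0.03 -0.0753 0.0372 0.045; 0 0 0 0.06 -0.0753 0.0372 0.045; 0 0 0 0.09 -0.0753 0.0372 0.045; 0 0 0 0.11 -0.0753 0.0372 0.045; 0 0 0 0.1205 -0.0753 0.0372 0.045; 0 0 0 0.1205 -0.0753 0.0372 0.045'
python3 - <<'E'
from h import *
go([446.5,79.3,41],-11.2)
E
python3 -m handwheel '0 0 0 0 0 0 0.01; 0 0 0 0 0 0 0.01; 0 0 0 0 0 0 0.01; 0 0 0 0 0 0 0.01;0 0 0 0 0 0 0.01;0 0 0 0 0 0 0.01' 30
```

```text
time_s: 24.47
ee_pos: [441.8, 78.5, 36.3]
ee_rot: [-69.3, 89.5, -170.5]
force: [-0.1, 0.1, 0.8]
gripper_width: 44.9
rot [0.02 0.19 0.51] shift m [-0.0048  0.0044 -0.0017] cur heading -11.2
time_s: 24.97
ee_pos: [446.4, 79.2, 40.6]
ee_rot: [105.4, 89.8, 4.2]
force: [2.8, -1.4, 1.3]
gripper_width: 14.3
```

```bash
python3 -m handwheel '-7 0 0 0 0 0 0.01; -14 0 0 0 0 0 0.01; -21 0 0 0 0 0 0.01; -28 0 0 0 0 0 0.01; -35 0 0 0 0 0 0.01; -42 0 0 0 0 0 0.01; -49 0 0 0 0 0 0.01; -56 0 0 0 0 0 0.01; -63 0 0 0 0 0 0.01; -69 0 0 0 0 0 0.01; -73 0 0 0 0 0 0.01; -74 0 0 0 0 0 0.01'; python3 -m handwheel '-1 0 0 0 0 0 0.03; -1 0 0 0 0 0 0.03; -1 0 0 0 0 0 0.03; -1 0 0 -0.04 0 0 0.03; -1 0 0 -0.07 0 0 0.03; -1 0 0 -0.07 0 0 0'
python3 - <<'E'
from h import *
O=np.array([519,59.8]);e=np.array([.1942,.981])
for y in(122+30,12+20): go([*(O+y*e),110],63);go([*(O+y*e),48],63)
E
```

```text
time_s: 25.97
ee_pos: [446.3, 79.2, 40.6]
ee_rot: [29.0, 89.9, 2.0]
force: [2.1, -3.1, 3.0]
gripper_width: 13.9
time_s: 26.47
ee_pos: [448.8, 79.9, 114.6]
ee_rot: [36.4, 89.4, 10.2]
force: [0.0, -0.5, 0.2]
gripper_width: 26.2
rot [ 0.77  0.46 -0.34] shift m [0.0058 0.1598 0.0324] cur heading 63.8
rot [ 0.77  0.46 -0.34] shift m [0.0678 0.1594 0.0319] cur heading 63.8
rot [ 0.77  0.46 -0.34] shift m [0.0054 0.0439 0.0635] cur heading 63.8
rot [ 0.77  0.46 -0.34] shift m [0.0674 0.0435 0.063 ] cur heading 63.8
```

```bash
python3 -m handwheel '-5 0 0 0 0.053 0.011 0; -10 0 0 0 0.106 0.021 0; -15 0.4 -0.3 0.005 0.1598 0.0324 0; -15 0.4 -0.3 0.005 0.1598 0.0324 0; -15 0.4 -0.3 0.005 0.1598 0.0324 0; -15 0.4 -0.3 0.005 0.1598 0.0324 0; -15 0.4 -0.3 0.03 0.1598 0.0324 0; -15 0.4 -0.3 0.055 0.1598 0.0324 0;-15 0.4 -0.3 0.065 0.1598 0.0324 0;-15 0.4 -0.3 0.065 0.1598 0.0324 0'
python3 - <<'E'
from h import *
O=np.array([519,59.8]);e=np.array([.1942,.981])
T=tool();print(T[:3,3],(T[:2,3]-O)@e)
for y in(60,34): go([*(O+y*e),45],78.8)
E
```

```text
time_s: 27.3
ee_pos: [541.8, 206.5, 42.3]
ee_rot: [-149.8, 89.1, -161.1]
force: [-0.0, 0.4, -0.4]
gripper_width: 0.2
[541.81545629 206.52079731  42.29352971] 148.36386376802201
rot [-0.05 -0.8   0.46] shift m [-0.0021 -0.0884  0.0062] cur heading 78.8
rot [-0.05 -0.8   0.46] shift m [-0.0019 -0.1144  0.0062] cur heading 78.8
```

```bash
python3 -m handwheel '0 -0.8 0.4 0 0 0.006 0; 0 -0.8 0.4 0 -0.006 0.006 0; 0 -0.8 0.4 0 -0.014 0.006 0; 0 -0.8 0.4 0 -0.024 0.006 0; 0 -0.8 0.4 0 -0.035 0.006 0; 0 -0.8 0.4 0 -0.046 0.006 0; 0 -0.8 0.4 0 -0.057 0.006 0; 0 -0.8 0.4 0 -0.068 0.006 0; 0 -0.8 0.4 0 -0.079 0.006 0; 0 -0.8 0.4 0 -0.09 0.006 0; 0 -0.8 0.4 0 -0.098 0.006 0; 0 -0.8 0.4 0 -0.103 0.006 0'; python3 -m handwheel '0 0 0 0 -0.003 0 0; 0 0 0 0 -0.005 0 0; 0 0 0 0 -0.007 0 0;0 0 0 0 -0.007 0 0'
python3 - <<'E'
from h import *
O=np.array([519,59.8]);e=np.array([.1942,.981])
T=tool();print((T[:2,3]-O)@e)
E
```

```text
time_s: 28.3
ee_pos: [529.9, 104.6, 45.0]
ee_rot: [21.3, 89.7, 10.1]
force: [1.4, 2.3, 0.8]
gripper_width: -0.1
time_s: 28.63
ee_pos: [528.8, 98.9, 45.0]
ee_rot: [20.9, 89.7, 9.7]
force: [0.7, 0.1, 0.7]
gripper_width: 0.7
40.274374006555995
```

```bash
python3 -m handwheel '0 0 0 0 -0.002 0 0; 0 0 0 0 -0.004 0 0; 0 0 0 0 -0.005 0 0;0 0 0 0 -0.005 0 0';python3 -m handwheel '0 0 0 0 -0.002 0 0; 0 0 0 0 -0.003 0 0; 0 0 0 0 -0.004 0 0;0 0 0 0 -0.004 0 0'
python3 - <<'E'
from h import *
O=np.array([519,59.8]);e=np.array([.1942,.981])
T=tool();print((T[:2,3]-O)@e)
E
```

```text
time_s: 28.97
ee_pos: [528.0, 94.1, 45.1]
ee_rot: [23.2, 89.7, 12.0]
force: [0.1, 1.8, 0.6]
gripper_width: 0.5
time_s: 29.3
ee_pos: [527.4, 90.1, 45.1]
ee_rot: [22.3, 89.6, 11.1]
force: [-0.6, 1.4, 0.2]
gripper_width: 0.2
31.34692740538849
```

```bash
python3 -m handwheel '0 0 0 0 -0.002 0 0; 0 0 0 0 -0.004 0 0; 0 0 0 0 -0.004 0 0';python3 -m handwheel '0 0 0 0 -0.002 0 0; 0 0 0 0 -0.004 0 0; 0 0 0 0 -0.004 0 0'; python3 -m handwheel '0 0 0 0 -0.002 0 0; 0 0 0 0 -0.003 0 0; 0 0 0 0 -0.003 0 0'
```

```text
time_s: 29.55
ee_pos: [527.1, 88.5, 45.3]
ee_rot: [49.6, 89.5, 38.3]
force: [-0.8, 10.7, -1.7]
gripper_width: 0.5
time_s: 29.8
ee_pos: [527.1, 88.1, 45.4]
ee_rot: [64.3, 89.1, 52.8]
force: [-0.1, 24.1, -3.7]
gripper_width: 0.2
time_s: 30.05
ee_pos: [527.2, 87.9, 45.5]
ee_rot: [69.1, 88.9, 57.5]
force: [1.7, 33.8, -5.2]
gripper_width: 1.0
```

It's against the home stop. Back off and clamp.

```bash
python3 -m handwheel '0 0 0 0 0.015 0 0; 0 0 0 0 0.025 0 0; 0 0 0 -0.03 0.025 0 0; 0 0 0 -0.065 0.025 0 0; 0 0 0 -0.065 0.025 0 0.03;0 0 0 -0.065 0.025 0 0.035'
python3 - <<'E'
from h import *
go([446.5,79.3,41],63.3)
E
```

```text
time_s: 30.55
ee_pos: [531.7, 103.7, 112.4]
ee_rot: [17.3, 89.3, 6.1]
force: [-0.6, -1.0, 0.5]
gripper_width: 10.9
rot [15.53  0.62 -0.29] shift m [ 0.0703 -0.0407 -0.0796] cur heading 78.8
```

```bash
python3 -m handwheel '7 0 0 0 -0.0407 -0.0796 0.035; 15.5 0.6 0 0 -0.0407 -0.0796 0.035; 15.5 0.6 0 0 -0.0407 -0.0796 0.035; 15.5 0.6 0 0 -0.0407 -0.0796 0.035; 15.5 0.6 0 0 -0.0407 -0.0796 0.035; 15.5 0.6 0 0.03 -0.0407 -0.0796 0.035; 15.5 0.6 0 0.055 -0.0407 -0.0796 0.035; 15.5 0.6 0 0.068 -0.0407 -0.0796 0.035;15.5 0.6 0 0.068 -0.0407 -0.0796 0.035'
python3 - <<'E'
from h import *
go([446.5,79.3,41],63.3)
E
python3 -m handwheel '0 0 0 0 0 0 0.01; 0 0 0 0 0 0 0.01; 0 0 0 0 0 0 0.01; 0 0 0 0 0 0 0.01; 0 0 0 0 0 0 0.01' 30
```

```text
time_s: 31.3
ee_pos: [444.0, 79.5, 38.9]
ee_rot: [-179.2, 89.5, 154.2]
force: [-0.8, 0.5, 0.2]
gripper_width: 34.9
rot [ 0.08 -0.51  0.01] shift m [-0.0021  0.0009  0.0023] cur heading 63.4
time_s: 31.72
ee_pos: [445.6, 79.6, 42.6]
ee_rot: [120.4, 89.7, 93.8]
force: [1.9, -2.0, 2.6]
gripper_width: 13.7
```

```bash
python3 -m handwheel '7 0 0 0 0 0 0.01; 14 0 0 0 0 0 0.01; 21 0 0 0 0 0 0.01; 28 0 0 0 0 0 0.01; 35 0 0 0 0 0 0.01; 42 0 0 0 0 0 0.01; 49 0 0 0 0 0 0.01; 56 0 0 0 0 0 0.01; 63 0 0 0 0 0 0.01; 69 0 0 0 0 0 0.01; 74 0 0 0 0 0 0.01; 76 0 0 0 0 0 0.01'; python3 -m handwheel '1 0 0 0 0 0 0.01;1 0 0 0 0 0 0.01';python3 - <<'E'
from h import *
s=env.state();print(s['torque']);go([446,79,40],-11.2)
E
python3 -m handwheel '0 0 0 0 0 0 0.04; 0 0 0 0 0 0 0.045; 0 0 0 0 0 0 0.045; 0 0 0 -0.04 0 0 0.045; 0 0 0 -0.08 0 0 0.045;0 0 0 -0.12 0 0 0.045;0 0 0 -0.15 0 -0.03 0.045;0 0 0 -0.15 0 -0.06 0.045;0 0 0 -0.15 0 -0.06 0.045'
python3 - <<'E'
from h import *
im,T=grab('wrist','w13.png');np.save('T13.npy',T)
E
```

```text
time_s: 32.72
ee_pos: [446.6, 79.9, 42.7]
ee_rot: [170.1, 89.7, 67.4]
force: [2.6, 1.0, -0.1]
gripper_width: 14.1
time_s: 32.88
ee_pos: [446.6, 80.0, 42.7]
ee_rot: [173.6, 89.7, 70.1]
force: [4.6, 1.4, 2.0]
gripper_width: 14.4
[ 0.15188306 -0.84103966  1.09181627]
rot [-2.3  -0.3  -0.04] shift m [ 0.0026 -0.0003  0.0011] cur heading -13.5
time_s: 33.63
ee_pos: [461.0, 140.9, 194.0]
ee_rot: [-176.3, 89.5, 80.1]
force: [-0.1, -0.8, -0.3]
gripper_width: 45.3
```

View pics/w13.png

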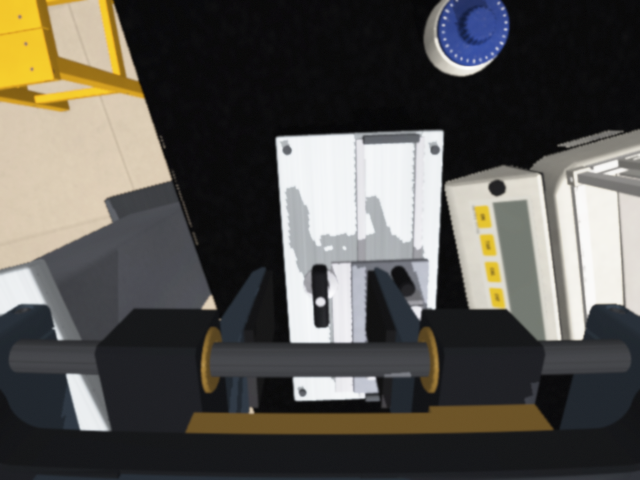

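The knob bar at (320,296) is in line with the bed, and the carriage is at the right end with its deck edge at about row 261.

Run:
```python
from h import *
T=np.load('T13.npy');O=np.array([519,59.8]);e=np.array([.1942,.981])
print('deck end y (want 23)',[(w('wrist',[p],21,T)[0,:2]-O)@e for p in((360,262),(420,260))],'bed end (142)',(w('wrist',[(360,132)],8,T)[0,:2]-O)@e,'post(12)',(w('wrist',[(406,287)],62,T)[0,:2]-O)@e)
im0=cv2.imread('pics/top0.png');im,_=grab('top','top3.png')
d=cv2.absdiff(im0,im).max(2)
for n,p in(('timer',(228,238)),('beaker',(154,323)),('bottle',(491,227))): print(n,d[p[1]-14:p[1]+14,p[0]-14:p[0]+14].mean().round(1))
```

```text
deck end y (want 23) [np.float64(24.86823520111006), np.float64(24.392391346772104)] bed end (142) 143.47966922545803 post(12) 15.40285590996952
timer 32.7
beaker 3.9
bottle 3.7
```

Run:
```python
from h import *
for f,t in(('w1','T1'),('w8','T8'),('w13','T13')):
    im=cv2.imread(f'pics/{f}.png');h=cv2.cvtColor(im,cv2.COLOR_BGR2HSV)
    m=((h[...,0]>105)&(h[...,0]<130)&(h[...,1]>130)&(h[...,2]>60)).astype('uint8');m[100:]=0
    c=max(cv2.findContours(m,0,1)[0],key=cv2.contourArea);u=cv2.minEnclosingCircle(c)[0];print(f,u,w('wrist',[u],51,np.load(t+'.npy')))
env.job_done()
```

```text
w1 (437.2825012207031, 15.189798355102539) [[611.06126187 260.7096778   51.        ]]
w8 (373.5, 30.129032135009766) [[613.00867001 263.1884291   51.        ]]
w13 (475.8888854980469, 29.11111068725586) [[609.97479183 262.05756667  51.        ]]
the job is handed in; nothing more can be done
```

The job is handed in at about 34 s of robot time. I freed the clamp and drew the carriage out until it pushed back with about 20 N at the left stop. I clamped it there and put both slabs flat over the studs. I then freed the clamp, pushed the carriage in until it met the home stop at about 34 N, and clamped it again.

**Last checks**
- **Carriage:** in the last wrist picture the deck edge measures y ≈ 24.6 mm against 23 mm for home. A bed end known to be at 142 mm measured 143.5 mm in the same picture, so most of that gap is measuring bias. The rougher reading of the post was 15 mm against 12 mm.
- **Clamp:** the knob bar is back in line with the bed, and the knob was against its stop (about 1.1 N m).
- **Slabs:** I last saw both flat on the studs just before the push home. In the last picture the gripper hides them.
- **Third slab:** no other white slab showed on the worktop in any view, so I took it as absent.
- **Bystanders:** the beaker and weighing bottle look unchanged in the top view. The same comparison disagreed for the timer, probably because the arm or its shadow was there. The wrist pictures put the timer at the same place throughout, within about 3 mm.

I viewed 16 pictures, two past the budget of 14.

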